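Slip a blank under the loosened strap clamp and hold it down

ROBOT

A 6-joint arm with a two-finger parallel gripper is mounted at the origin on the work surface. World frame = base frame: x ahead of the robot, y to its left, z up, the work surface at z = 0. Lengths are in m, angles in rad, forces in N, time in s.
With the tool pointing down it reaches from about 0.4 to 0.825 m from the base axis. Payload 7 kg.
Tool frame: the origin (TCP) lies midway between the tips of the shut fingers; the grasp point (between the pads) lies arm.hold_point_z behind it (arm.hold_point_z is the distance from the TCP to the grasp point, in m); z points along the fingers, y is the line along which they close (so a half turn about z gives the same grasp; the last joint's range is limited). The gripper opens to 88 mm and grips with 3 to 60 N. Pads are 19 mm wide; open, the fingers measure 130 mm over their backs; the gripper's body (78 mm by 193 mm) begins 47 mm behind the grasp point.
Start: joints at [-0.841, 0.359, 0.012, 0, -1.224, -0.288], TCP at [0.289, -0.61, 0.227] pointing down, gripper open.
Joint ranges: [-3.07, 3.07], [-1.43, 2.12], [-1.02, 1.25], [-3.03, 1.67], [-3.05, -0], [-3.03, 3.03]. Speed limits (rad/s): [2.39, 2.39, 3.01, 3.14, 3.14, 3.14].

INTERFACE

Orientations are given as [roll, pitch, yaw] about the fixed x, y, z axes, in that order (R = Rz(yaw) Ry(pitch) Rx(roll)).
In Python, from station import arm gives the robot as it stands.
- The arm moves only by the shell command python3 -m crank 'ROWS' [OPENING] [FORCE]. ROWS is JSON, a list that holds one entry, the list of rows, each a list of 4 numbers: the shift along the tool's x, y, z in units of 25 mm (1.0 is 25 mm), then the turn about the tool's z in units of 5 degrees (1.0 is 5 degrees). A call has 1 to 12 rows; each row is the pose to reach, as a shift and turn from the pose commanded when the call began, along the tool's axes at that moment; what a row does not reach only later rows make up. A row lasts 1/8 s, in which the tool goes at most 62.5 mm and 10.7 degrees, less where a joint would pass 70% of its speed; a pose out of reach is approached as far as the arm can. A call with a gripper value outside its range is refused whole. OPENING is the closure, from 0 (fully open) to 1 (shut), set as the call begins (- or left out, the last holds). The fingers move at their own pace and stop on an object; FORCE is the grip in N (left out, the last holds). Time passes only in rows, so rows that repeat a pose let the fingers close. It gives the time, the measured TCP pose, the force, the opening and the grip force at its end, in the units of the state.
- arm.get_state(): the state, without advancing time (a new reading comes with each control period).
- arm.grab_frame(name): name is "side" or "top" or "wrist"; returns (picture, depth): 420x560x3 uint8, red, green, blue; 420x560 float32, m along the optical axis (not along the pixel's ray), 0 where there is no reading.
- arm.get_calibration(name): a dict with "mtx" (3x3 intrinsics, pixels), "R" (3x3) and "t" (3): a world point X has camera coordinates R X + t; the wrist camera has in their place "mount" (4x4, takes a point from camera to tool coordinates, whose origin is the TCP and whose axes are the flange's). Camera axes: x right, y down, z forward; pixel columns grow to the right and rows downward; lengths in m; the calibration is good to about 2 mm. The wrist camera is an equidistant fisheye: a pixel r from the principal point sees the ray r / f radians off the axis. A picture is of the moment at which its call begins: read the wrist's pose just before it. get_calibration takes no time and is no camera call.
- arm.job_done(): hands the job in; it is judged then, once.
Trained networks look in the newest picture that a camera, given by its name, has taken for a name from the list of things; names that differ only in an ending like _2 or _b are one class to them, and where a whole thing is asked for, a point or a joint stands for the part that bears it (a point fixed in the world has none). Each returns a list of dicts, best first, with "score" (0 to 1); they miss things now and then, are a little off and sometimes report something else, mostly with a low value. They report only what shows in the picture. A call takes as long as a camera call. They do not tell look-alikes from the thing itself.
- arm.recognise(thing, camera): "extent" ([left, top, width, height] in pixels, round what is visible of it).
- arm.trace(thing, camera): "mask" (420x560 bool, what is visible of it) and "extent" ([left, top, width, height] in pixels, round what is visible of it).
The state is a dict: "t": time; "q": joint angles; "qd": joint speeds; "joint_efforts": joint torques, N m; "eef_pos": TCP position; "ee_rot": TCP orientation; "force": force on the tool from outside, world axes, zero at the start; "moment": the same for the moment, N m; "width": finger opening in m; "gripper_force": force on a finger pad.
Only numpy, scipy, OpenCV 4.12 (cv2) and the standard library are available. Lean on these libraries where they do the work, as an engineer would, in place of code of your own. Each camera call takes 0.05 s, during which the arm holds its last target. There are 200 camera calls.

TASK

Take the thin aluminium plate off its wax cradle and lay it lengthwise on the two rest bars of the drilling fixture, then slide it in under the toe of the loosened strap clamp, without lifting the clamp, until its end butts against the end stop and its long edge lies against the two dowel pins. Finish while holding the plate there, pressed firmly down flat on the bars, ready for a mate to tighten the nut: do not let go of it. Leave the thick plate, the cradles and everything else on the bench where they are.

Things in the scene. Friction and masses are not known exactly. Their poses are not given: they have to be found in the camera images.
- plate: the thin bare aluminium plate, 160 x 60 x 6 mm, about 0.16 kg, either way round and either face up; origin at its very middle (half thickness), x along its length, y across. It starts on one of the two wax cradles, about lengthwise and centred, underside 42 mm over the bench; its long edges overhang the cradle's 44 mm wide top by about 8 mm each side, with 36 mm of free air below
- thick_plate: the other bare aluminium plate, 160 x 60 x 20 mm, 0.5 kg, too thick for the clamp, lying on the other cradle; origin at its middle. To be left alone
- cradle_a: loose dark red wax cradle: foot 150 x 84 x 6 mm, on it a saddle 116 x 44 mm whose two top ridges are 42 mm over the bench; origin at the centre of its underside, x along its length. Either cradle may carry the thin plate
- cradle_b: the other wax cradle, the same shape
- fixture: drilling fixture bolted to the bench: grey tooling plate 280 x 150 x 16 mm; origin at the centre of its underside, x along the way the plate is slid in (open end towards clamp), y to the left of that, z up. Cap screw heads 5 mm high in its corners; stud of 12 mm behind the stop at x = +62 mm, up to z = 94 mm, with a backed-off nut. The right side and the near end are open
- stop_face (a point): middle of the top edge of the end stop's face, a fixed steel block 44 mm wide at fixture x = +30, y = 0 mm, top at z = 37 mm; the plate's end butts against it; axes as the fixture
- pin_rear (a point): top centre of the dowel pin nearer the open end: 8 mm diameter, upright, at fixture x = -30, y = +34 mm, top at z = 46 mm; the plate's left long edge belongs against the pins, at fixture y = +30 mm
- pin_front (a point): top centre of the other dowel pin, the same, at fixture x = +12, y = +34 mm
- rests: the two fixed steel rest bars on the fixture, each 145 x 10 x 15 mm, along fixture x from -115 to +30 mm, centred at fixture y = +16 and -16 mm, tops at z = 31 mm, 15 mm above the tooling plate; frame the same as fixture
- seat (a point): where the middle of the plate belongs when it is home, in fixture axes: x = -50, y = 0, z = 34 mm of the fixture frame
- clamp_toe (a point): middle of the lower front edge of the strap clamp's toe, which faces the open end of the fixture: fixture x = +4 mm, 40.5 mm over the bench, that is 9.5 mm over the rest bars, so 3.5 mm over the plate. The strap is 36 mm wide, 14 mm thick (10 mm at the nose) and reaches over the last 26 mm of the seated plate
- clamp (a joint): tilt of the strap clamp about its heel (rad), 0 at rest, up to 0.12 when lifted to the nut; only its own weight (1.5 N at the toe) keeps it down; 0.04 is 4 mm at the toe. It cannot go lower than 0
- tape: tape measure, 60 x 60 x 21 mm, bystander; origin under its centre
- marker: marker pen lying on the bench, 137 x 16 mm, bystander; origin under its centre
- milled_stack: stack of four milled aluminium parts, 79 x 96 x 46 mm, bystander; origin under its centre
- bracket: flat beige bracket with a hole and four ears, about 90 x 90 x 6 mm, bystander; origin under its centre
- stone: sharpening stone in its yellow box, 165 x 62 x 26 mm, bystander; origin under its centre
- wrench: spanner for the clamp nut, 170 mm long, lying on the bench, bystander
There are look-alikes about, which are no part of the job. What is shaped like the plate but green or turquoise is not meant.

How it is judged:
By the outcome, as a careful person would: the job done as asked, in the order asked, and still so for the second after the job is handed in, while the arm keeps its last pose, push and grip.
It also fails if it takes over 43 s, if anything falls off the work surface, if the arm or the gripper's body presses on something with over 40 N, if the wrist force passes 120 N, or if a joint passes its speed limit or range.

## Working session

There is one attempt and no reset: what is moved stays moved. The work goes in short steps, Python scripts to look and compute and a shell command to move; the robot and the scene stay as the last step left them, time stands still between calls to the robot, and variables do not carry over. Pictures are saved under pics/ and viewed, at most 10 in all, crops included, and the job is handed in when it is done.

```bash
ls; mkdir -p pics; python3 - <<'E'
from station import arm
import cv2,numpy as np
print(arm.hold_point_z, arm.get_state())
for n in ("top","side"):
    p,d=arm.grab_frame(n); cv2.imwrite(f"pics/{n}0.png",p[:,:,::-1]); np.savez(f"{n}0.npz",p=p,d=d)
    c=arm.get_calibration(n); print(n,{k:np.round(v,4).tolist() for k,v in c.items()})
    for th in ("plate","thick_plate","cradle_a","fixture","rests","clamp","pin_rear"):
        try:
            for r in arm.recognise(th,n)[:4]: print(n,th,round(r["score"],2),r["extent"])
        except Exception as e: print(th,e)
c=arm.get_calibration("wrist");print(c)
E
```

```text
pics
0.0188 {'t': 0.0, 'q': array([-8.40928891e-01,  3.59367485e-01,  1.10535293e-02, -3.53370594e-04,
       -1.22408349e+00, -2.88090630e-01]), 'qd': array([ 2.58269602e-04, -1.98013448e-03, -1.00370432e-03,  7.38101215e-04,
       -9.39255866e-05, -8.56829550e-04]), 'joint_efforts': array([ 6.81620240e-04, -5.82713270e+01,  2.93075609e+01,  6.99726373e+00,
        7.39057374e-03, -2.01829639e-04]), 'eef_pos': array([ 0.28835574, -0.60976744,  0.22563233]), 'ee_rot': array([ 3.13996313e+00, -1.36455231e-04, -2.69993608e+00]), 'force': array([-0.19034647,  0.75985032,  0.51173736]), 'moment': array([ 0.02858265,  0.0330081 , -0.0154842 ]), 'gripper_force': 0.0, 'width': 0.08765293471397229}
top {'mtx': [[529.3874, 0.0, 282.0485], [0.0, 529.3874, 215.9023], [0.0, 0.0, 1.0]], 'R': [[-0.0253, -0.9996, 0.012], [-0.9938, 0.0239, -0.1083], [0.108, -0.0146, -0.994]], 't': [0.0909, 0.4881, 1.5249]}
top plate 0.97 [206.5, 260.0, 53.1, 26.5]
top plate 0.96 [146.6, 283.2, 54.6, 50.2]
top plate 0.85 [333.9, 237.1, 25.2, 51.0]
top plate 0.7 [232.4, 179.3, 35.9, 53.9]
top thick_plate 0.69 [174.6,
[... 1018 characters left out ...]
8, 50.0]
side rests 0.71 [308.6, 167.5, 31.5, 20.6]
side clamp 0.58 [300.8, 149.4, 18.7, 17.2]
side pin_rear 0.67 [285.3, 148.1, 68.1, 53.9]
side pin_rear 0.25 [236.4, 189.5, 13.2, 25.2]
{'mtx': array([[325.1922621 ,   0.        , 276.94007127],
       [  0.        , 325.1922621 , 212.12392811],
       [  0.        ,   0.        ,   1.        ]]), 'mount': array([[ 1.83953881e-04, -9.62794171e-01, -2.70235731e-01,
         7.29078659e-02],
       [ 9.99999376e-01, -1.20682705e-04,  1.11068351e-03,
        -2.75542646e-04],
       [-1.10197239e-03, -2.70235767e-01,  9.62793548e-01,
        -1.57585874e-01],
       [ 0.00000000e+00,  0.00000000e+00,  0.00000000e+00,
         1.00000000e+00]])}
```

```bash
python3 - <<'E'
import cv2
a=cv2.imread("pics/top0.png")[100:350,130:440]; cv2.imwrite("pics/topc.png",cv2.resize(a,None,fx=2.4,fy=2.4,interpolation=cv2.INTER_CUBIC))
E
```

```text
(no output)
```

View pics/topc.png

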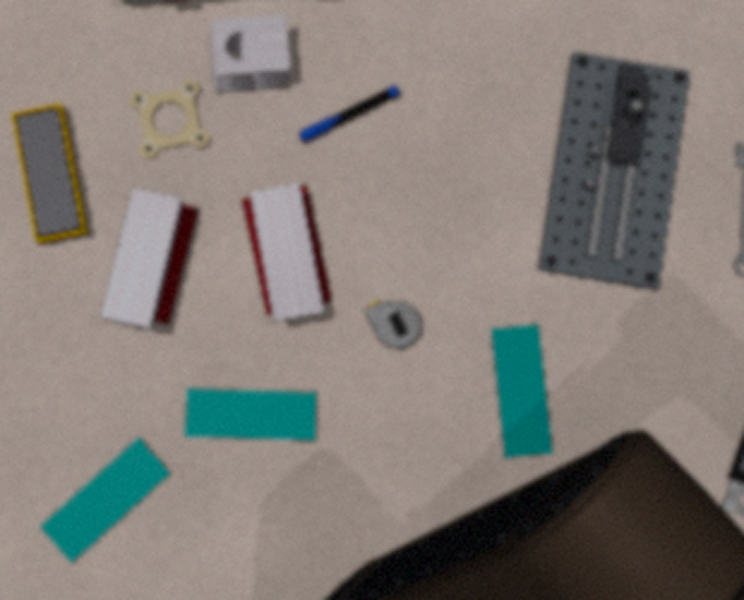

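The crop shows the two bare plates on dark red cradles at crop (145,258) and (287,250), and the fixture at (615,170). The three turquoise plates are look-alikes. Depth will show which bare plate is the thin one.

```bash
cat >h.py <<'E'
from station import arm
import cv2,numpy as np
from scipy.spatial.transform import Rotation as Ro
def tool(s=None):
    s=s or arm.get_state(); T=np.eye(4); T[:3,:3]=Ro.from_euler('xyz',s["ee_rot"]).as_matrix(); T[:3,3]=s["eef_pos"]; return T
def cam(n):  # returns mtx, camera->world 4x4
    c=arm.get_calibration(n)
    if n=="wrist": return c["mtx"],tool()@c["mount"]
    W=np.eye(4); W[:3,:3]=c["R"].T; W[:3,3]=-c["R"].T@c["t"]; return c["mtx"],W
def rays(n,M,uv):
    uv=np.asarray(uv,float).reshape(-1,2); x=(uv-M[:2,2])/M[0,0]
    if n=="wrist":
        r=np.linalg.norm(x,axis=1,keepdims=True)+1e-12; return np.hstack([x/r*np.sin(r),np.cos(r)])
    return np.hstack([x,np.ones((len(x),1))])
def onplane(n,MW,uv,z):
    M,W=MW; d=rays(n,M,uv)@W[:3,:3].T; o=W[:3,3]; return o+d*((z-o[2])/d[:,2:])
def cloud(n,MW,D,uv):
    M,W=MW; uv=np.asarray(uv,int); d=rays(n,M,uv); z=D[uv[:,1],uv[:,0]]
    P=d/d[:,2:]*z[:,None]; return (P@W[:3,:3].T+W[:3,3])[z>0]
def project(n,MW,X):
    M,W=MW; c=(np.atleast_2d(X)-W[:3,3])@W[:3,:3]
    if n=="wrist":
        h=np.linalg.norm(c[:,:2],axis=1,keepdims=True)+1e-12; return c[:,:2]/h*np.arctan2(h,c[:,2:])*M[0,0]+M[:2,2]
    return c[:,:2]/c[:,2:]*M[0,0]+M[:2,2]
def rect(P):
    (cx,cy),(w,h),a=cv2.minAreaRect((np.asarray(P)[:,:2]*1000).astype(np.float32))
    if w<h: w,h,a=h,w,a+90
    return np.round([cx,cy,w,h,(a+90)%180-90],1)
E
python3 - <<'E'
from h import *
n="top"; MW=cam(n); p,D=arm.grab_frame(n)
for th in ("plate","thick_plate","fixture","rests","clamp"):
    for r in arm.trace(th,n)[:5]:
        m=r["mask"].astype(np.uint8); v,u=np.nonzero(m); uv=np.c_[u,v]
        C=cloud(n,MW,D,uv); z=np.median(C[:,2]); 
        print(th,round(r["score"],2),np.round(r["extent"]),"z",round(z*1000,1),np.round(np.percentile(C[:,2],[5,95])*1000),p[m>0].mean(0).round(),rect(onplane(n,MW,uv,z)))
# fixture by heights
v,u=np.mgrid[115:230,340:430]; uv=np.c_[u.ravel(),v.ravel()]; C=cloud(n,MW,D,uv)
k=C[(C[:,2]>.009)&(C[:,2]<.022)]; print("fix by z",rect(k),len(k))
E
```

```text
plate 0.96 [146. 282.  54.  52.] z 6.1 [ 1. 12.] [ 12. 125. 121.] [232.4 399.9 161.3  60.  -49. ]
plate 0.7 [233. 181.  34.  51.] z 47.9 [42. 53.] [168. 161. 167.] [524.7 172.5 159.8  60.2   9.6]
plate 0.69 [206. 260.  57.  24.] z 6.0 [-0. 12.] [ 13. 125. 121.] [331.  221.9 159.5  59.8  87. ]
plate 0.69 [ 94. 248.  29.  56.] z 6.4 [ 1. 12.] [ 31. 113.  47.] [325.9 589.3 159.8  61.8  -5.7]
plate 0.58 [335. 238.  24.  51.] z 5.7 [-0. 11.] [ 12. 114. 111.] [ 351.4 -110.3  158.9   60.5    3.7]
thick_plate 0.74 [174. 178.  37.  62.] z 61.8 [55. 67.] [169. 165. 170.] [519.8 345.  160.3  64.2 -13.6]
fixture 0.56 [356. 122.  60. 100.] z 16.6 [ 9. 54.] [74. 77. 80.] [ 621.8 -235.2  284.2  157.3  -11.3]
fixture 0.55 [133. 144.  31.  55.] z 25.0 [ 3. 32.] [99. 91. 75.] [632.3 462.6 171.8  69.7   9.9]
rests 0.57 [376. 162.  18.  49.] z 30.1 [19. 36.] [94. 94. 96.] [ 577.5 -226.8  140.1   43.7  -10.6]
clamp 0.6 [381. 130.  20.  37.] z 52.7 [29. 59.] [45. 46. 49.] [ 679.5 -245.8  114.3   40.4  -10.5]
fix by z [ 6.135e+02 -2.325e+02  3.194e+02  2.462e+02  3.000e-01] 3542
```

```bash
cat >>h.py <<'E'
def go(x,y,z,yawdeg):  # units from current measured pose
    T=tool(); d=T[:3,:3].T@(np.array([x,y,z])-T[:3,3])/.025
    yaw=np.degrees(np.arctan2(T[1,0],T[0,0])); t=-((yawdeg-yaw+180)%360-180)/5
    print("pose",np.round(T[:3,3]*1000,1),round(yaw,2),"-> row",np.round(d,2),round(t,2))
E
python3 -c "
from h import *
go(.514,-.214,.226,169.2)"
```

```text
pose [ 288.6 -610.2  226.6] -154.69 -> row [-14.93  10.47   0.02] 7.22
```

```bash
python3 -m crank '[[[-1.5,1.05,0,0.7],[-3.4,2.4,0,1.6],[-5.5,3.9,0,2.6],[-7.6,5.3,0,3.6],[-9.7,6.8,0,4.6],[-11.6,8.1,0,5.6],[-13.4,9.4,0,6.5],[-14.5,10.2,0,7],[-14.93,10.47,0,7.22],[-14.93,10.47,0,7.22],[-14.93,10.47,0,7.22]]]' 0 10
python3 - <<'E'
from h import *
n="wrist"; MW=cam(n); p,D=arm.grab_frame(n); cv2.imwrite("pics/w1.png",p[:,:,::-1]); np.savez("w1.npz",p=p,D=D,M=MW[0],W=MW[1])
for th in ("fixture","rests","pin_rear","clamp","stop_face"):
    for r in arm.trace(th,n)[:3]:
        m=r["mask"]; v,u=np.nonzero(m); uv=np.c_[u,v]; C=cloud(n,MW,D,uv); z=np.median(C[:,2])
        print(th,round(r["score"],2),np.round(r["extent"]),round(z*1000,1),rect(onplane(n,MW,uv,z)))
go(.514,-.214,.226,169.2)
E
```

```text
t: 2.48
eef_pos: [0.5138, -0.2143, 0.2266]
ee_rot: [-3.142, -0.0, 2.954]
force: [-0.1, 0.5, 0.1]
width: 0.0874
gripper_force: 0.0
fixture 0.95 [211. 160. 129. 184.] 15.5 [ 606.  -233.6  249.3  150.   -11. ]
rests 0.81 [258. 185.  37.  93.] 30.3 [ 564.1 -226.   113.2   41.9  -11. ]
pin_rear 0.85 [212. 162. 129. 178.] 15.6 [ 605.  -233.   246.8  150.7  -11. ]
clamp 0.77 [259. 306.  33.  25.] 53.8 [ 666.  -245.3   37.6   35.7  -10.7]
stop_face 0.69 [211. 162. 132. 181.] 15.6 [ 605.9 -233.9  248.9  150.2  -10.9]
pose [ 513.8 -214.5  226.6] 169.17 -> row [-0.    0.02  0.02] -0.01
```

View pics/w1.png

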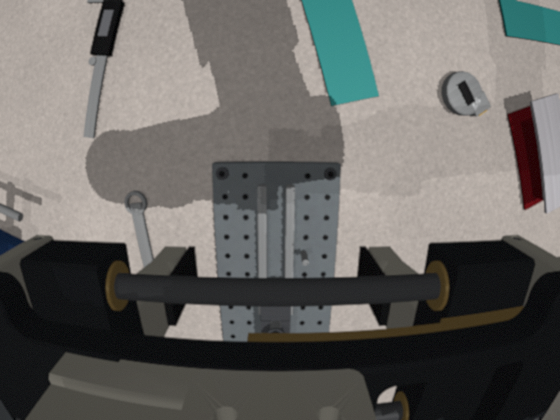

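The wrist view shows the fixture's open end, with its near edge at row 162, columns 213–340. The bars run at columns 265 and 290, so the fixture is at about (621, -236) mm, yaw -11.0°. Next is the plate.

```bash
python3 -c "
from h import *
go(.5148,.1708,.19,-170.4)"
```

```text
pose [ 513.8 -214.5  226.6] 169.17 -> row [ 2.86 15.14  1.46] -4.09
```

```bash
python3 -m crank '[[[0.2,1.2,0.1,-0.3],[0.6,3.1,0.3,-0.8],[1,5.3,0.5,-1.4],[1.4,7.5,0.7,-2],[1.8,9.7,0.9,-2.6],[2.2,11.8,1.1,-3.2],[2.6,13.6,1.3,-3.7],[2.8,14.8,1.4,-4],[2.86,15.14,1.46,-4.09],[2.86,15.14,1.46,-4.09],[2.86,15.14,1.46,-4.09]]]'
python3 - <<'E'
from h import *
n="wrist"; MW=cam(n); p,D=arm.grab_frame(n); cv2.imwrite("pics/w2.png",p[:,:,::-1])
for th in ("plate","cradle_a"):
    for r in arm.trace(th,n)[:3]:
        m=r["mask"]; v,u=np.nonzero(m); uv=np.c_[u,v]; C=cloud(n,MW,D,uv); z=np.median(C[:,2])
        print(th,round(r["score"],2),np.round(r["extent"]),round(z*1000,1),p[m].mean(0).round(),rect(onplane(n,MW,uv,z)))
go(.5148,.1708,.033,-170.4)
E
```

```text
t: 4.15
eef_pos: [0.5147, 0.1703, 0.1902]
ee_rot: [-3.142, -0.0, -2.974]
force: [-0.4, 0.1, -0.2]
width: 0.0876
gripper_force: 0.0
plate 0.88 [441.   0. 100.  51.] 5.8 [ 46. 113. 110.] [233.6 398.1 164.5  60.9 -49.2]
plate 0.74 [243. 126.  67. 154.] 47.5 [144. 142. 145.] [519.8 171.7 151.3  60.    9.6]
plate 0.7 [48.  0. 50. 89.] 5.2 [ 47. 119. 115.] [ 369.9 -107.4  122.2   63.5    3.9]
cradle_a 0.71 [238. 142.  75. 129.] 5.4 [95. 45. 47.] [532.1 173.8 149.   83.3  11.3]
cradle_a 0.59 [369. 154.  71.  98.] 5.9 [52. 11. 13.] [504.7 320.7 120.1  37.4 -14.8]
pose [514.8 170.3 190.3] -170.41 -> row [-0.    0.02  6.29] -0.0
```

View pics/w2.png

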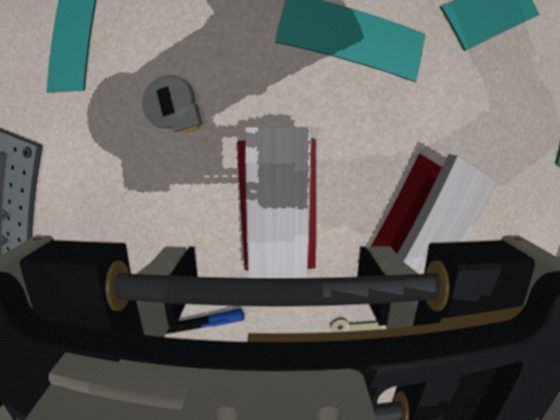

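The thin plate lies straight below the tool at columns 243–310 with its near end at row 126, and both measurements agree within 1 mm. I'll descend and grip.

```bash
python3 -m crank '[[[0,0,1,0],[0,0,2.8,0],[0,0,4.6,0],[0,0,5.8,0],[0,0,6.2,0],[0,0,6.29,0],[0,0,6.29,0]]]' && python3 -m crank '[[[0,0,0,0],[0,0,0,0],[0,0,0,0],[0,0,0,0],[0,0,0,0],[0,0,0,0],[0,0,0,0],[0,0,0,0]]]' 1 40
```

```text
t: 5.18
eef_pos: [0.5154, 0.1716, 0.0339]
ee_rot: [3.141, 0.002, -2.973]
force: [-0.2, -0.3, -0.1]
width: 0.0878
gripper_force: 0.0
t: 6.18
eef_pos: [0.5148, 0.1713, 0.0331]
ee_rot: [3.142, 0.0, -2.973]
force: [-1.8, 0.4, 5.4]
width: 0.0591
gripper_force: 40.0
```

```bash
python3 -m crank '[[[0,0,-0.2,0],[0,0,-0.7,0],[0,0,-1.5,0],[0,0,-2.6,0],[0,0,-3.4,0],[0,0,-3.6,0],[0,0,-3.6,0]]]'
python3 - <<'E'
from h import *
n="wrist"; MW=cam(n); p,D=arm.grab_frame(n); cv2.imwrite("pics/w3.png",p[:,:,::-1])
go(.5173,-.2202,.1233,169.0)
E
```

```text
t: 7.05
eef_pos: [0.5146, 0.1712, 0.1229]
ee_rot: [3.141, 0.0, -2.973]
force: [-0.6, 0.1, -1.8]
width: 0.0594
gripper_force: 40.0
pose [514.3 171.  122.3] -170.35 -> row [  2.5  -15.45  -0.04] 4.13
```

View pics/w3.png

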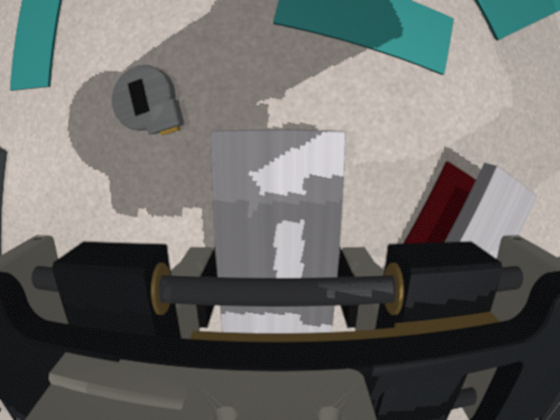

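The plate is held squarely, with its near end at row 130, columns 211–344. Next I'll carry it to the fixture's open end.

```bash
python3 -m crank '[[[0.2,-1.2,0,0.3],[0.5,-3.1,0,0.8],[0.9,-5.3,0,1.4],[1.2,-7.5,0,2],[1.6,-9.7,0,2.6],[1.9,-11.8,0,3.2],[2.2,-13.7,0,3.7],[2.4,-15,0,4],[2.5,-15.45,-0.04,4.13],[2.5,-15.45,-0.04,4.13],[2.5,-15.45,-0.04,4.13],[2.5,-15.45,-0.04,4.13]]]'
python3 - <<'E'
from h import *
n="wrist"; MW=cam(n); p,D=arm.grab_frame(n); cv2.imwrite("pics/w4.png",p[:,:,::-1])
T=tool(); print(np.round(T[:3,3]*1000,1))
for th in ("plate","fixture"):
    for r in arm.trace(th,n)[:2]:
        m=r["mask"]; v,u=np.nonzero(m); uv=np.c_[u,v]; C=cloud(n,MW,D,uv); z=np.median(C[:,2])
        k=v<225; 
        print(th,round(r["score"],2),np.round(r["extent"]),round(z*1000,1),rect(onplane(n,MW,uv,z)),"near part",rect(onplane(n,MW,uv[k],z)))
go(.5173,-.2202,.1233,169.0)
E
python3 - <<'E'
from h import *
n="top"; MW=cam(n); p,D=arm.grab_frame(n)
cv2.imwrite("pics/t4.png",cv2.resize(p[100:260,320:450,::-1],None,fx=4,fy=3.7,interpolation=cv2.INTER_CUBIC))
for r in arm.trace("cradle_a",n)[:3]:
    m=r["mask"]; v,u=np.nonzero(m); uv=np.c_[u,v]; C=cloud(n,MW,D,uv); z=np.median(C[:,2]);print(round(r["score"],2),z,rect(onplane(n,MW,uv,.006)))
E
```

```text
t: 8.6
eef_pos: [0.518, -0.2191, 0.1238]
ee_rot: [3.142, 0.0, 2.951]
force: [0.6, 0.2, -1.2]
width: 0.0593
gripper_force: 40.0
[ 518.1 -219.2  123.9]
plate 0.75 [207. 131. 137. 203.] 138.2 [ 500.8 -215.7  105.5   60.5  -11. ] near part [ 470.4 -209.8   60.5   43.4   79.1]
plate 0.58 [326.   0.  89.  94.] 5.5 [ 387.2 -109.1   88.5   62.7    3.8] near part [ 387.2 -109.1   88.5   62.7    3.8]
fixture 0.59 [196. 171. 175. 162.] 15.5 [ 563.6 -225.9  161.4  150.1  -11.2] near part [ 507.8 -214.9  150.1   47.6   78.8]
pose [ 518.1 -219.4  123.9] 169.08 -> row [ 0.02 -0.04  0.03] 0.02
0.95 0.010045298419713466 [532.9 174.7 153.5  86.3  11.2]
0.65 0.005820869107602933 [518.4 309.9 148.6  22.4 -13.8]
```

View pics/w4.png

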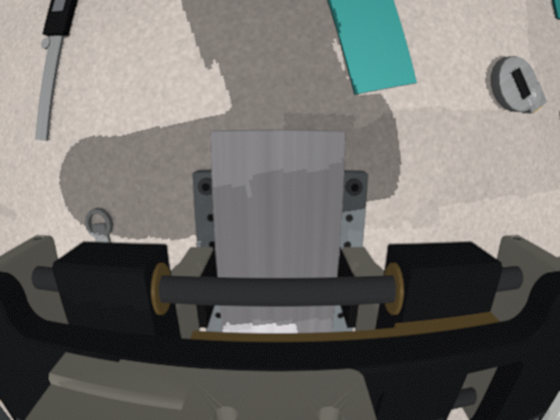

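The plate and fixture axes agree at -11.0°. The plate centre is at fixture (-95, -2.5) mm. I'll lower it with 1.5 mm more offset from the pins and touch down gently.

```bash
python3 -m crank '[[[0,-0.06,0.6,0],[0,-0.06,1.6,0],[0,-0.06,2.7,0],[0,-0.06,3.5,0],[0,-0.06,3.8,0],[0,-0.06,3.88,0],[0,-0.06,3.96,0],[0,-0.06,4.02,0],[0,-0.06,4.02,0],[0,-0.06,4.02,0]]]'
```

```text
t: 10.1
eef_pos: [0.5178, -0.2215, 0.0236]
ee_rot: [3.142, 0.001, 2.95]
force: [0.2, 0.6, -2.4]
width: 0.0592
gripper_force: 40.0
```

```bash
python3 -m crank '[[[0,0,0.04,0],[0,0,0.08,0],[0,0,0.08,0],[0,0,0.08,0]]]'; python3 -m crank '[[[0,0,0.04,0],[0,0,0.04,0],[0,0,0.04,0]]]'
```

```text
t: 10.6
eef_pos: [0.5177, -0.2215, 0.0221]
ee_rot: [-3.142, 0.0, 2.95]
force: [-2.1, 1.3, 5.8]
width: 0.0589
gripper_force: 40.0
t: 10.98
eef_pos: [0.5178, -0.2215, 0.022]
ee_rot: [-3.141, 0.001, 2.95]
force: [-5.6, 3.3, 17.1]
width: 0.059
gripper_force: 40.0
```

```bash
python3 -m crank '[[[0,0,-0.04,0],[-0.1,0,-0.04,0],[-0.25,0,-0.04,0],[-0.4,0,-0.04,0],[-0.55,0,-0.04,0],[-0.65,0,-0.04,0],[-0.65,0,-0.04,0]]]'
python3 - <<'E'
from h import *
n="wrist"; MW=cam(n); p,D=arm.grab_frame(n)
print(np.round(tool()[:3,3]*1000,1))
for r in arm.trace("plate",n)[:1]:
    m=r["mask"]; v,u=np.nonzero(m); uv=np.c_[u,v]; C=cloud(n,MW,D,uv); z=np.median(C[:,2])
    k=v<225;A=np.c_[C[:,:2],np.ones(len(C))]; print("slope",np.linalg.lstsq(A,C[:,2],rcond=None)[0],z)
    print(rect(onplane(n,MW,uv,.037)),rect(onplane(n,MW,uv[k],.037)))
for r in arm.trace("fixture",n)[:1]:
    m=r["mask"]; v,u=np.nonzero(m); uv=np.c_[u,v]; k=v<225; print(rect(onplane(n,MW,uv,.016)),rect(onplane(n,MW,uv[k],.016)))
p,D=arm.grab_frame("side"); cv2.imwrite("pics/s5.png",cv2.resize(p[130:220,260:390,::-1],None,fx=6,fy=6,interpolation=cv2.INTER_CUBIC))
E
```

```text
t: 11.85
eef_pos: [0.5304, -0.2248, 0.022]
ee_rot: [-3.141, -0.005, 2.95]
force: [-13.4, 2.5, 18.7]
width: 0.0591
gripper_force: 40.0
[ 530.5 -224.8   22. ]
slope [-0.00477824  0.00972517  0.00846281] 0.005496446862941845
[ 422.8 -126.5   51.2   29.4  -88.7] [ 422.8 -126.5   51.2   29.4  -88.7]
[ 531.9 -219.4  148.1   99.6   79. ] [ 497.4 -212.7  148.1   29.4   79. ]
```

View pics/s5.png

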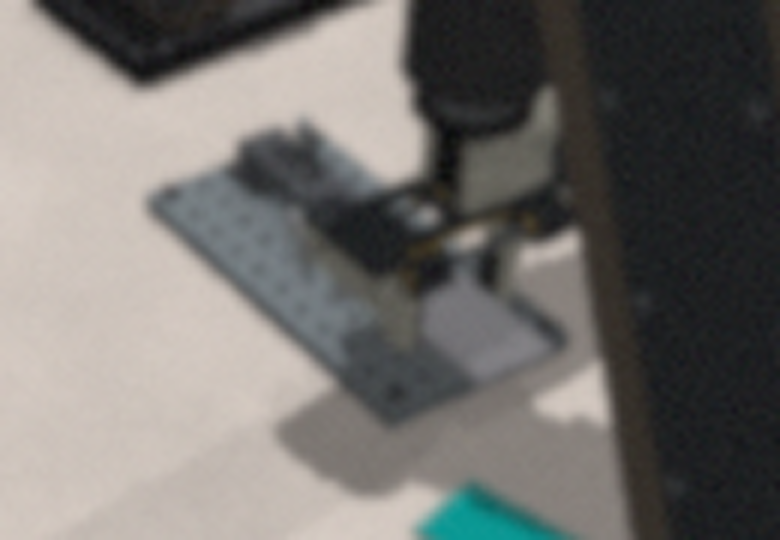

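The side view is partly hidden by the arm, but the plate looks flat on the bars. The drag is high because it is pressed at 19 N, so I'll relax the press a little and check.

```bash
python3 -m crank '[[[0,0,-0.03,0],[0,0,-0.05,0],[0,0,-0.05,0]]]'
python3 - <<'E'
from h import *
n="wrist"; MW=cam(n); p,D=arm.grab_frame(n); 
s=arm.get_state();print(s["moment"],np.round(s["eef_pos"]*1000,1),s["ee_rot"])
v,u=np.mgrid[110:240,190:360]; uv=np.c_[u.ravel(),v.ravel()]; C=cloud(n,MW,D,uv)
F=np.array([.6212,-.2363]);a=np.radians(-11.);L=(C[:,:2]-F)@np.array([[np.cos(a),-np.sin(a)],[np.sin(a),np.cos(a)]])
k=(C[:,2]>.030)&(C[:,2]<.046)&(abs(L[:,1])<40)
q=np.c_[L[k],np.ones(k.sum())]; print("slope fx,fy",np.linalg.lstsq(q,C[k,2],rcond=None)[0],"fixture-frame rect",rect(np.c_[L[k]]),L[k].min(0),L[k].max(0),k.sum(),np.median(C[k,2]))
cv2.imwrite("pics/w6.png",p[:,:,::-1])
E
```

```text
t: 12.42
eef_pos: [0.5338, -0.2246, 0.0223]
ee_rot: [3.142, 0.0, 2.95]
force: [0.3, -0.1, -1.3]
width: 0.0595
gripper_force: 40.0
[-0.03427284 -0.04749413 -0.01085648] [ 533.7 -224.6   22.3] [ 3.14157633e+00 -7.34814815e-05  2.94992173e+00]
slope fx,fy [-0.000613    0.0015151   0.03661643] fixture-frame rect [-132.6   -5.1   60.5   51.3   89.9] [-0.15822563 -0.0354071 ] [-0.10686112  0.02522296] 14335 0.036695250530915685
```

View pics/w6.png

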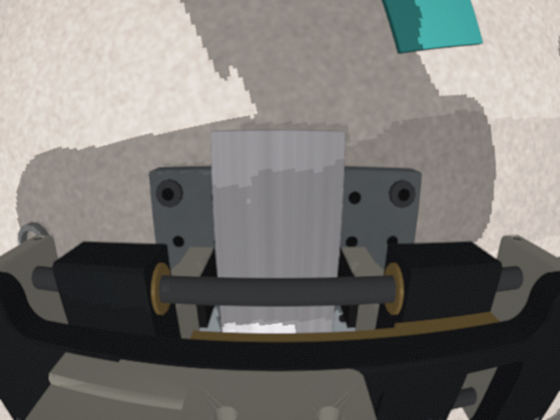

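The plate lies flat with its top at 36.7 mm, level and parallel to the fixture. Its centre is at fixture (-78, -5) mm. I'll slide it on with a light press.

```bash
python3 -m crank '[[[-0.1,0,0.01,0],[-0.25,0,0.02,0],[-0.4,0,0.02,0],[-0.55,0,0.02,0],[-0.7,0,0.02,0],[-0.85,0,0.02,0],[-0.95,0,0.02,0],[-0.95,0,0.02,0]]]'
```

```text
t: 13.48
eef_pos: [0.5573, -0.2292, 0.0221]
ee_rot: [-3.142, 0.0, 2.95]
force: [-3.6, 0.5, 3.9]
width: 0.0591
gripper_force: 40.0
```

```bash
python3 -m crank '[[[-0.05,0,0,0],[-0.1,0,0,0],[-0.15,0,0,0],[-0.2,0,0,0],[-0.2,0,0,0]]]'; python3 -m crank '[[[0,0.06,0,0],[0,0.12,0,0],[0,0.17,0,0],[0,0.17,0,0],[0,0.17,0,0]]]'
```

```text
t: 14.1
eef_pos: [0.5618, -0.2301, 0.0221]
ee_rot: [-3.142, -0.0, 2.95]
force: [-3.2, -0.5, 5.0]
width: 0.0592
gripper_force: 40.0
t: 14.72
eef_pos: [0.5632, -0.2258, 0.0221]
ee_rot: [3.141, 0.001, 2.95]
force: [1.6, -0.8, 0.4]
width: 0.0591
gripper_force: 40.0
```

```bash
python3 -m crank '[[[0,0.04,0,0],[0,0.08,0,0],[0,0.08,0,0],[0,0.08,0,0]]]'; python3 -m crank '[[[-0.04,0,0,0],[-0.08,0,0,0],[-0.08,0,0,0],[-0.08,0,0,0]]]'
python3 - <<'E'
from h import *
n="wrist"; MW=cam(n); p,D=arm.grab_frame(n)
v,u=np.mgrid[110:240,190:360]; uv=np.c_[u.ravel(),v.ravel()]; C=cloud(n,MW,D,uv)
F=np.array([.6212,-.2363]);a=np.radians(-11.);L=(C[:,:2]-F)@np.array([[np.cos(a),-np.sin(a)],[np.sin(a),np.cos(a)]])
k=(C[:,2]>.030)&(C[:,2]<.046)&(abs(L[:,1])<40)
print(rect(L[k]),L[k].min(0),L[k].max(0),np.median(C[k,2]))
E
```

```text
t: 15.22
eef_pos: [0.5629, -0.2248, 0.0221]
ee_rot: [-3.141, 0.0, 2.949]
force: [0.6, -6.6, 0.4]
width: 0.0592
gripper_force: 40.0
t: 15.72
eef_pos: [0.563, -0.2248, 0.0221]
ee_rot: [-3.141, -0.003, 2.949]
force: [-4.6, -4.1, 6.1]
width: 0.0592
gripper_force: 40.0
[-103.6    0.4   60.5   51.9   89.1] [-0.12951879 -0.03025846] [-0.07807125  0.03087722] 0.03643911522551724
```

```bash
cat >>h.py <<'E'
def lever():
    s=arm.get_state(); a=np.radians(-11.); f=s["force"]; fx=f[0]*np.cos(a)+f[1]*np.sin(a); fy=-f[0]*np.sin(a)+f[1]*np.cos(a)
    print("F fix",np.round([fx,fy,f[2]],1),"Mz",round(s["moment"][2],3),"lever mm",round(1000*s["moment"][2]/fy,1),"tcp",np.round(s["eef_pos"]*1000,1),"yaw",round(np.degrees(s["ee_rot"][2]),2))
E
python3 -c "from h import *; lever()"
python3 -m crank '[[[0.08,0,0,0],[0.08,0.04,0,0],[0.08,0.06,0,0],[0.08,0.06,0,0]]]'>/dev/null;python3 -c "from h import *; lever()"
python3 -m crank '[[[0,0,0,-0.05],[0,0,0,-0.1],[0,0,0,-0.1],[0,0,0,-0.1]]]'>/dev/null;python3 -c "from h import *; lever()"
```

```text
F fix [-4.7 -3.9  6.4] Mz -0.287 lever mm 72.9 tcp [ 563.  -224.8   22.1] yaw 168.96
F fix [  2.3 -13.1   0.4] Mz -0.616 lever mm 46.9 tcp [ 562.9 -224.4   22.1] yaw 168.94
F fix [  3.8 -14.2  -1. ] Mz -0.775 lever mm 54.5 tcp [ 563.  -224.7   22.2] yaw 169.41
```

```bash
python3 -m crank '[[[0,0,0,0.05],[0,0,0,0.1],[-0.1,0,0,0.1],[-0.2,0,0,0.1],[-0.25,0,0,0.1],[-0.25,0,0,0.1],[-0.25,0,0,0.1]]]' - 60 >/dev/null;python3 -c "from h import *; lever()"
python3 -m crank '[[[0,0,0.03,0],[0,0,0.06,0],[0,0,0.08,0],[0,0,0.08,0],[0,0,0.08,0]]]';python3 -c "from h import *; lever()"
```

```text
F fix [-15.9  -8.8  17.6] Mz -0.29 lever mm 32.9 tcp [ 563.1 -224.6   22. ] yaw 168.9
t: 18.27
eef_pos: [0.5632, -0.2246, 0.0219]
ee_rot: [-3.14, -0.01, 2.948]
force: [-22.5, -2.1, 33.5]
width: 0.0589
gripper_force: 60.0
F fix [-21.7  -6.4  33.5] Mz -0.382 lever mm 60.1 tcp [ 563.2 -224.6   21.9] yaw 168.92
```

```bash
cat >>h.py <<'E'
def plate():
    n="wrist"; MW=cam(n); p,D=arm.grab_frame(n); v,u=np.mgrid[110:240,190:360]; uv=np.c_[u.ravel(),v.ravel()]; C=cloud(n,MW,D,uv)
    F=np.array([.6212,-.2363]);a=np.radians(-11.);L=(C[:,:2]-F)@np.array([[np.cos(a),-np.sin(a)],[np.sin(a),np.cos(a)]])
    k=(C[:,2]>.030)&(C[:,2]<.046)&(abs(L[:,1])<40); q=np.c_[L[k]-L[k].mean(0),np.ones(k.sum())]
    print("slopes",np.round(np.linalg.lstsq(q,C[k,2],rcond=None)[0],4),rect(L[k]),L[k].min(0),arm.get_state()["ee_rot"])
E
python3 -c "from h import *; plate()"
python3 -m crank '[[[0.05,0,0,0],[0.1,0,0,0],[0.12,0,0,0],[0.12,0,0,0],[0.12,0,0,0]]]' >/dev/null;python3 -c "from h import *; lever();plate()"
```

```text
slopes [0.0007 0.0011 0.0364] [-103.6    0.6   60.6   51.6   89.5] [-0.12966507 -0.02991362] [-3.13950789 -0.00953339  2.94830099]
F fix [-12.8  -8.9  24.7] Mz -0.418 lever mm 46.7 tcp [ 563.2 -224.6   22. ] yaw 168.95
slopes [0.0006 0.0001 0.0364] [-103.7    0.7   60.7   51.3   89.5] [-0.12936079 -0.02973955] [-3.13952003 -0.00449517  2.94870132]
```

```bash
python3 - <<'E'
from h import *
p,D=arm.grab_frame("side"); a=p[130:220,260:390,::-1]; q,D2=arm.grab_frame("top"); b=q[110:235,330:435,::-1]
cv2.imwrite("pics/f.png",np.hstack([cv2.resize(a,(430,300),interpolation=2),cv2.resize(b,(300,300),interpolation=2)]))
for r in arm.trace("clamp","top")[:1]:
    v,u=np.nonzero(r["mask"]); C=cloud("top",cam("top"),D2,np.c_[u,v]); print("clamp z",np.median(C[:,2]),rect(C))
lever()
E
```

```text
clamp z 0.016596656516357 [ 607.5 -211.9  335.2  203.5  -11.6]
F fix [-12.   -8.5  24.3] Mz -0.391 lever mm 46.0 tcp [ 563.1 -224.6   22. ] yaw 168.95
```

View pics/f.png

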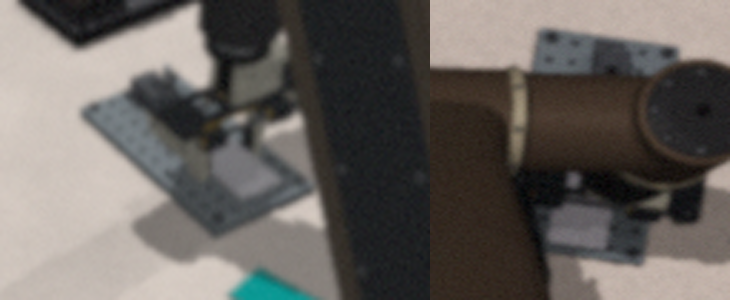

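The side view (left half) shows the plate flat on the fixture at about (240,165). The strap is in place at (160,95), and the gripper is still holding the plate. Position, forces and slope agree that it is home, so I'm handing in.

```bash
python3 -c "from station import arm; print(arm.job_done())"
```

```text
the job is handed in; nothing more can be done
None
```

I handed the job in with the thin plate seated under the strap toe: it butts on the end stop, lies against both pins as far as the forces show, and is held flat on the bars with about 24 N down. The arm hid the clamp from the cameras at the end, so I could not measure whether it stayed unlifted.

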